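# Unlock the marbler's colour chest

### The job

Unlock the marbler's colour chest: turn the red dial to four and the blue dial to two, feeling each one settle and stop in its worn gate without forcing it, then draw the brass-handled bolt gently all the way out of its staple until it stops, and let go. Leave the pots on the lid and the things around the chest where they stand.

Things in the scene. Friction and masses are not known exactly. Their poses are not given: they have to be found in the camera images.
- chest: Colour chest: heavy fixed grey steel box with green lid, 268 mm deep (x), 348 wide (y), 90 high; origin: centre of its underside on the table, x away from its front, y left, z up. Red dial's axis at x +15, y +70 mm; blue dial's at x +15, y -70; the bolt runs along y at x -85. Keepers over the bolt at y -95 and +85 (16 mm above the lid), brass staple at y -135 (21 mm above it).
- dial_red (a joint): Angle of the red (left, +y) dial, rad, counter-clockwise from above positive. Groups of 1 to 6 white dots, 60 degrees apart, on its black disc: number n is at the lid's white index bar (far side, +x) at (n-1)*1.0472; four is 3.142. Worn lock: the true gate, where the dial stops dead, lies up to 0.35 rad either side of that. Starts 0.65 to 1.45 rad below four.
- dial_blue (a joint): Angle of the blue (right, -y) dial, the same kind of dial; two is 1.047, its true gate up to 0.35 rad either side of that. Starts 0.65 to 1.45 rad above two.
- bolt (a joint): Travel of the bolt, m: 0 shut (its tip through the staple), 0.030 drawn right out against its stop; it moves along the chest's +y (to the left, away from the staple). It drags with about 2 N and stays where it is left. Unless both catches have dropped into their gates it stops dead after 1.5 mm; pulled there with more than 18 N it overloads a catch.
- catch_red: Hidden inside the chest under the red dial (only its fixed housing is measured): a sprung catch that drops into the dial's gate as it passes, with nothing to see. Dropped in, it holds the dial firm both ways with about 0.05 rad of play; if not, the dial turns on freely. Over 18 N on it, from the dial (about 12 N at the post: stay below 10) or the bolt, overloads it.
- catch_blue: The same catch under the blue dial.
- ochre_pot_mid (a point): Yellow pigment pot with a black cap, 38 mm across, 40 mm high, standing on the lid behind the dials; point at its centre. Leave alone.
- black_pot_mid (a point): Black pigment pot with a steel cap, 34 mm across, 36 mm high, on the lid's far left corner; point at its centre. Leave alone.
- crimson_pot_mid (a point): Red pot, 44 mm across, 50 mm high, on the table to the right; point at its centre. Leave alone.
- green_pot_mid (a point): Green pot, 44 mm across, 50 mm high, on the table to the right; point at its centre. Leave alone.
- blue_jar_mid (a point): Blue jar with brushes in it, 66 mm across, 85 mm high (135 mm with brushes), on the table to the right; point at the jar's centre. Leave alone.
- amber_bottle_mid (a point): Amber bottle, 52 mm across, 120 mm high, on the table to the right; point at its centre. Leave alone.
- dial_red_post (a point): Point in the red finger post by which the dial is turned, on the post's centre line, 31 mm above the lid and 30 mm from the dial's axis; x points outward from the axis, y the counter-clockwise way, z up. The post is 12 mm across, from 7.5 to 38.5 mm above the lid, on a disc 104 mm across, on number one's side. Pushed at the post, a free dial turns with about 2 N.
- dial_blue_post (a point): The same point in the blue dial's blue finger post.
- bolt_post (a point): Point in the bolt's brass handle post, on its centre line, 31 mm above the lid, moving with the bolt; axes as the chest. The post is 14 by 14 mm, from 10.5 to 42.5 mm above the lid.

How it is judged:
On the way:
1. both dials are turned to the code (red four, blue two, each within 26 degrees) while the bolt is still shut (value of joint dial_red between 2.69 and 3.59 rad and value of joint dial_blue between 0.597 and 1.497 rad and value of joint bolt below 0.006 m), for 0.2 s.
At the end, for the whole second after the job is handed in: The bolt is drawn out at least 26 of its 30 mm and at rest, and the dials still stand at four (red) and two (blue), within 26 degrees (value of joint bolt above 0.026 m and velocity of joint bolt below 0.01 m/s and value of joint dial_red between 2.69 and 3.59 rad and value of joint dial_blue between 0.597 and 1.497 rad); the robot touches nothing.
It fails at once if a catch is overloaded: the dial forced against its gate, or the bolt pulled against a catch, with more than 18 N on the catch (contact force between any of catch_red, catch_blue and anything else above 18 N).
It fails at once if a pot on the lid or a thing beside the chest is moved more than 25 mm (distance of any of ochre_pot_mid, black_pot_mid, crimson_pot_mid, green_pot_mid, blue_jar_mid, amber_bottle_mid from where it was at the start of the episode above 0.025 m).
It also fails if it takes over 70 s, if anything falls off the work surface, if the arm or the gripper's body presses on something with over 40 N, if the wrist force passes 120 N, or if a joint passes its speed limit or range.

### The arm

A 6-joint arm with a two-finger parallel gripper is mounted at the origin on the work surface. World frame = base frame: x ahead of the robot, y to its left, z up, the work surface at z = 0. Lengths are in m, angles in rad, forces in N, time in s.
With the tool pointing down it reaches from about 0.25 to 0.725 m from the base axis. Payload 4 kg.
Tool frame: the origin (TCP) lies midway between the tips of the shut fingers; the grasp point (between the pads) lies 19 mm behind it; y points along the fingers, z is the direction in which the jaws open and shut, and the axes are right-handed (so a half turn about y gives the same grasp; the last joint's range is limited). The gripper opens to 85 mm and grips with 20 to 120 N. Pads are 22 mm wide; open, the fingers measure 114 mm over their backs; the gripper's body (76 mm by 85 mm) begins 54 mm behind the grasp point. The pads swing forward as they close: fully open they stand 13 mm farther back than shut.
Start: joints at [-1.226, 0.241, 0.005, 1.335, 0, 1.571], TCP at [0.169, -0.471, 0.231] pointing down, gripper open.
Joint ranges: [-2.72, 2.72], [-1.05, 1.87], [-1.09, 1.28], [-1.99, 2.15], [-1.42, 1.44], [-3.14, 3.14]. Speed limits (rad/s): [2.79, 2.79, 3.14, 3.14, 3.14, 3.14].

### API

Orientations are given as a unit quaternion [x, y, z, w].
In Python, from workcell import bot gives the robot as it stands. The module is installed in compiled form; this text tells all that it offers.
- The arm moves only by the shell command python3 -m handwheel 'ROWS' [OPENING]. ROWS is JSON, a list of rows, each a list of 6 numbers: the shift along the tool's x, y, z in units of 25 mm (1.0 is 25 mm), then the turn, a rotation vector about the tool's x, y, z in units of 10 degrees (1.0 is 10 degrees). A call has exactly 5 rows; each row is the pose to reach, as a shift and turn from the pose commanded when the call began, along the tool's axes at that moment; what a row does not reach only later rows make up. A row lasts 1/8 s, in which the tool goes at most 62.5 mm and 10.7 degrees, less where a joint would pass 70% of its speed; a pose out of reach is approached as far as the arm can. A call with a gripper value outside its range is refused whole. OPENING is the gripper command: -1 is shut, 1 is fully open, values between are in proportion, set as the call begins (- or left out, the last holds). The fingers move at their own pace and stop on an object; the grip force is fixed at half the most. Time passes only in rows, so rows that repeat a pose let the fingers close, or fill a call up. It gives the time, the measured TCP pose, the force and the opening at its end, in the units of the state.
- bot.get_obs(): the state, without advancing time (a new reading comes with each control period).
- bot.camera(name): name is "side" or "top"; returns a dict with "color" (400x640x3 uint8, red, green, blue), "fx", "fy", "cx", "cy" (pixels), "dist_coeffs" ([k1, k2, p1, p2, k3] as OpenCV has them; the pictures are not rectified), "rvec" (rotation vector, rad) and "tvec" (3), from world to camera coordinates, as OpenCV has them. Camera axes: x right, y down, z forward; pixel columns grow to the right and rows downward; lengths in m; the calibration is good to about 2 mm. A picture is of the moment at which its call begins. There is no depth.
- bot.job_done(): hands the job in, once; it reports no verdict.
The state is a dict: "clock": time; "joint_pos": joint angles; "joint_vel": joint speeds; "tau": joint torques, N m; "eef_pos": TCP position; "tool_rot": TCP orientation; "ft_force": force on the tool from outside, world axes, zero at the start; "ft_torque": the same for the moment, N m; "grip_width": finger opening in m.
Only numpy, scipy, OpenCV 4.12 (cv2) and the standard library are available. Lean on these libraries where they do the work, as an engineer would, in place of code of your own. Each camera call takes 0.05 s, during which the arm holds its last target.

## Working session

There is one attempt and no reset: what is moved stays moved. The work goes in short steps, Python scripts to look and compute and a shell command to move; the robot and the scene stay as the last step left them, time stands still between calls to the robot, and variables do not carry over. Pictures are saved under pics/ and viewed, and the job is handed in when it is done.

```bash
mkdir -p pics; python3 - <<'E'
from workcell import bot
import cv2
for n in("side","top"):
    c=bot.camera(n); cv2.imwrite(f"pics/{n}0.png",c["color"][:,:,::-1]); print(n,c["fx"],c["fy"],c["cx"],c["cy"],c["dist_coeffs"],c["rvec"],c["tvec"])
o=bot.get_obs(); print(o)
E
```

```text
side 371.2286937185492 371.2286937185492 321.4981640908502 199.92625741653066 [-0.03506328  0.          0.          0.          0.        ] [ 0.15526437 -2.89248627  1.14930942] [0.49550593 0.17584574 0.86210787]
top 404.7468780046634 404.7468780046634 318.1712422506535 197.5992983501137 [-0.04105599  0.          0.          0.          0.        ] [ 2.18833394 -2.20089081  0.10284574] [-0.11449539  0.53007528  1.06420485]
{'clock': 0.1, 'joint_pos': array([-1.22600837e+00,  2.41353827e-01,  3.85945134e-03,  1.33522033e+00,
       -1.01474319e-06,  1.57081520e+00]), 'joint_vel': array([-0.00026515, -0.00069655,  0.00173936, -0.00210143,  0.00032159,
        0.00180878]), 'tau': array([ 1.07895066e-03, -3.73138797e+01,  2.53009808e+01,  1.08380121e-02,
       -2.08269694e-05, -2.23436906e-06]), 'eef_pos': array([ 0.1688043 , -0.47003356,  0.2304941 ]), 'tool_rot': array([-0.12140812,  0.69729424, -0.69595798,  0.1211747 ]), 'ft_force': array([0.41489024, 0.12450157, 0.54576499]), 'ft_torque': array([-0.01034246,  0.07114283, -0.01317998]), 'grip_width': 0.08534247285649392}
```

View pics/side0.png

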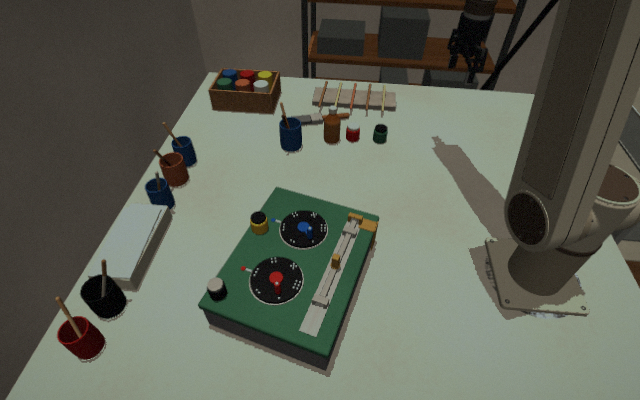

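View pics/top0.png

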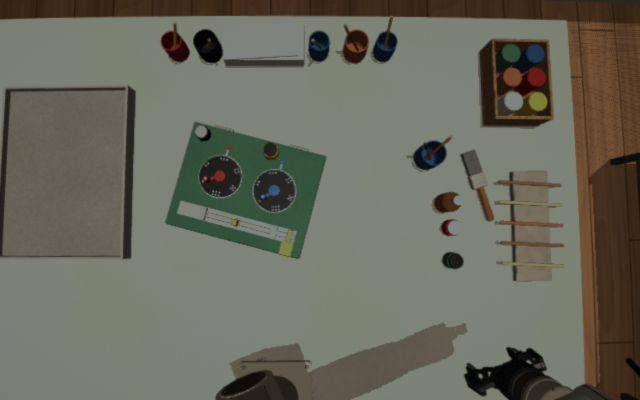

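Side view: chest at about (290,270). Top view: lid corners near (193,124), (326,156), (299,257), (167,222). Red dial is at (220,177) and blue at (274,190). I'll enlarge both.

```bash
python3 - <<'E'
import cv2
a=cv2.imread("pics/top0.png")[115:265,160:335]; cv2.imwrite("pics/topz.png",cv2.resize(cv2.convertScaleAbs(a,alpha=1.6),(700,600),interpolation=cv2.INTER_CUBIC))
a=cv2.imread("pics/side0.png")[180:370,195:390]; cv2.imwrite("pics/sidez.png",cv2.resize(cv2.convertScaleAbs(a,alpha=1.4),(585,570),interpolation=cv2.INTER_CUBIC))
E
```

```text
(no output)
```

View pics/topz.png

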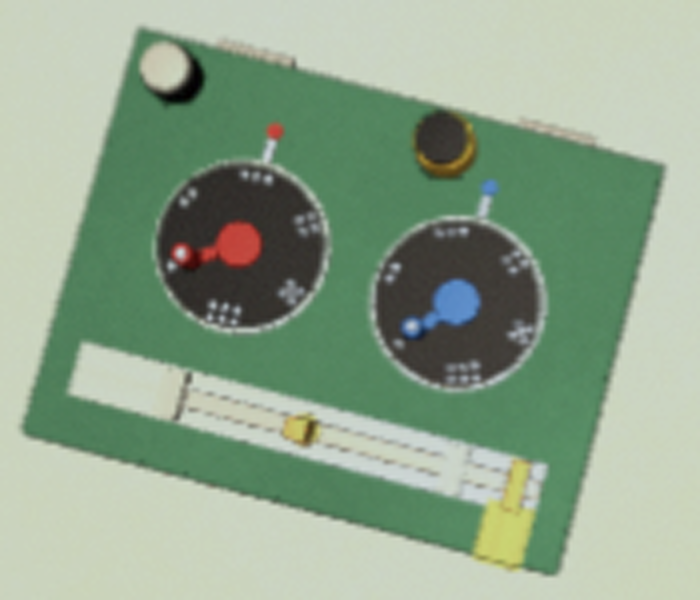

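View pics/sidez.png

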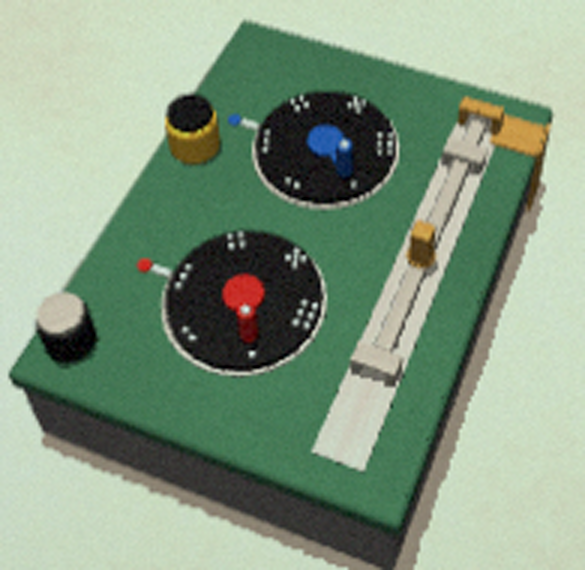

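```bash
cat > h.py <<'E'
from workcell import bot
import cv2, numpy as np
from scipy.spatial.transform import Rotation as R
from scipy.optimize import least_squares
C={n:bot.camera(n) for n in("side","top")}
def K(c): return np.array([[c["fx"],0,c["cx"]],[0,c["fy"],c["cy"]],[0,0,1.]])
def ray(n,p):
    c=C[n]; u=cv2.undistortPoints(np.array([[p]],float),K(c),np.array(c["dist_coeffs"])).ravel()
    Rm=cv2.Rodrigues(np.array(c["rvec"],float))[0]
    d=Rm.T@np.array([*u,1]); o=-Rm.T@np.array(c["tvec"]); return o,d/np.linalg.norm(d)
def atz(n,p,z): o,d=ray(n,p); return o+d*(z-o[2])/d[2]
def tri(a,b):
    o1,d1=ray("top",a);o2,d2=ray("side",b)
    s=np.linalg.lstsq(np.c_[d1,-d2],o2-o1,rcond=None)[0]
    p,q=o1+s[0]*d1,o2+s[1]*d2; return (p+q)/2,np.linalg.norm(p-q)
def proj(n,P):
    c=C[n]; return cv2.projectPoints(np.atleast_2d(P).astype(float),np.array(c["rvec"],float),np.array(c["tvec"],float),K(c),np.array(c["dist_coeffs"]))[0][:,0]
E
python3 - <<'E'
from h import *
t=lambda u,v:(160+(u+.5)/4-.5,115+(v+.5)/4-.5)
s=lambda u,v:(195+(u+.5)/3-.5,180+(v+.5)/3-.5)
P={"FL":((139,28),(12,380)),"FR":((664,165),(247,22)),"NR":((556,574),(552,108)),"NL":((24,432),(397,528)),
"rdot":((181,253),(245,311)),"bdot":((411,326),(344,146)),"rhub":((239,243),(244,293)),"bhub":((456,301),(326,140)),"bolt":((300,424),(425,230))}
for k,(a,b) in P.items():
    p,e=tri(t(*a),s(*b)); print(k,p.round(4),round(e,4),"top@.09",atz("top",t(*a),.09).round(4),"side@.09",atz("side",s(*b),.09).round(4))
L=np.array([[.134,.174],[.134,-.174],[-.134,-.174],[-.134,.174]])
for name,vs in(("top",[0]),("side",[1]),("both",[0,1])):
    def f(q):
        c,s_=np.cos(q[2]),np.sin(q[2]); r=[]
        W=np.c_[q[0]+c*L[:,0]-s_*L[:,1],q[1]+s_*L[:,0]+c*L[:,1],np.full(4,q[3] if len(q)>3 else .09)]
        for v in vs:
            ob=[ (t,s)[v](*P[k][v]) for k in("FL","FR","NR","NL")]
            r.append((proj(("top","side")[v],W)-ob).ravel())
        return np.concatenate(r)
    q=least_squares(f,[.45,.1,0] + ([.09] if len(vs)>1 else [])); print(name,q.x.round(4),f(q.x).round(2))
x,y,a=q.x[:3]
print(R.from_euler('z',a).apply([[.015,.07,0],[.015,-.07,0],[-.085,0,0]])+[x,y,.09])
E
```

```text
FL [0.7194 0.1993 0.0805] 0.0049 top@.09 [0.7193 0.1971 0.09  ] side@.09 [0.7131 0.2037 0.09  ]
FR [ 0.6282 -0.136   0.0847] 0.0055 top@.09 [ 0.63   -0.1356  0.09  ] side@.09 [ 0.624  -0.1306  0.09  ]
NR [ 0.3729 -0.0664  0.0877] 0.002 top@.09 [ 0.3741 -0.0666  0.09  ] side@.09 [ 0.3722 -0.0644  0.09  ]
NL [0.463  0.2668 0.0835] 0.0016 top@.09 [0.4637 0.2645 0.09  ] side@.09 [0.4622 0.2693 0.09  ]
rdot [0.57   0.1586 0.126 ] 0.002 top@.09 [0.5754 0.1681 0.09  ] side@.09 [0.5756 0.1379 0.09  ]
bdot [0.5249 0.0194 0.1254] 0.0022 top@.09 [0.5288 0.0236 0.09  ] side@.09 [ 0.5277 -0.0088  0.09  ]
rhub [0.5788 0.1296 0.0987] 0.0033 top@.09 [0.5815 0.1317 0.09  ] side@.09 [0.5788 0.1244 0.09  ]
bhub [ 0.5421 -0.0054  0.0995] 0.0028 top@.09 [ 0.5443 -0.0045  0.09  ] side@.09 [ 0.5419 -0.013   0.09  ]
bolt [0.4643 0.0857 0.127 ] 0.0059 top@.09 [0.4679 0.0925 0.09  ] side@.09 [0.4617 0.06   0.09  ]
top [ 0.5469  0.0649 -0.2624] [-0.39 -0.8   0.92 -0.44  0.74  0.7  -1.27  0.46]
side [ 0.5434  0.0682 -0.2613] [-2.09 -1.26 -1.26 -1.24  1.36 -0.19  1.78  1.12]
both [ 0.5457  0.065  -0.2614  0.0822] [ 0.36  0.51  0.73  0.5   0.86  0.89 -0.18  1.06 -1.72 -0.96 -1.64  0.02
 -0.02  0.9   0.54  0.83]
[[ 0.57824458  0.12872121  0.09      ]
 [ 0.54206496 -0.00652315  0.09      ]
 [ 0.46355166  0.08694162  0.09      ]]
```

Height triangulation comes out within a few mm: lid corners about 0.084 against 0.090, post tops 0.126 against 0.1285, bolt post 0.127. Chest yaw is about -15°. The dial axes found from the hubs and from the corners agree to about 1 mm. Next I need a helper that turns world targets into tool rows.

```bash
cat > g.py <<'E'
# usage: g.py X Y Z PHIdeg : prints the total tool-frame shift/turn from measured pose
import sys, numpy as np
from workcell import bot
from scipy.spatial.transform import Rotation as R
def tool(phi):
    c,s=np.cos(phi),np.sin(phi); return R.from_matrix(np.array([[s,-c,0],[0,0,-1],[c,s,0]]).T)
def go(p,phideg):
    o=bot.get_obs(); r=R.from_quat(o["tool_rot"]); z=r.as_matrix()[:,2]
    d=r.inv().apply(np.array(p)-o["eef_pos"])/.025
    w=(r.inv()*tool(np.radians(phideg))).as_rotvec(degrees=True)/10
    print("t",round(o["clock"],2),"pos",o["eef_pos"].round(4),"phi",round(np.degrees(np.arctan2(z[1],z[0])),1),"F",o["ft_force"].round(2),"q",o["joint_pos"].round(2),"w",round(o["grip_width"],4))
    print("row",d.round(2),w.round(2))
if __name__=="__main__":
    a=[float(v) for v in sys.argv[1:]]; go(a[:3],a[3])
E
python3 g.py .57 .1583 .2 17; python3 g.py .57 .1583 .2 197
python3 - <<'E'
import numpy as np
R_=np.array([.5787,.1293]);B=np.array([.5421,-.0058]);yaw=np.radians(-15)
for n,A,d in(("r",R_,[.570,.1586]),("b",B,[.5249,.0194])):
    v=np.array(d)-A; print(n,np.hypot(*v),np.degrees(np.arctan2(v[1],v[0])),np.arctan2(v[1],v[0])-yaw)
E
```

```text
t 0.2 pos [ 0.1689 -0.4702  0.2307] phi -70.2 F [1.1  0.59 0.98] q [-1.23  0.24  0.    1.34 -0.    1.57] w 0.0855
row [-23.6    1.25 -18.23] [ 0.01 -8.72 -0.01]
t 0.2 pos [ 0.1689 -0.4702  0.2307] phi -70.2 F [1.1  0.59 0.98] q [-1.23  0.24  0.    1.34 -0.    1.57] w 0.0855
row [-23.6    1.25 -18.23] [0.01 9.28 0.01]
r 0.030564358327961023 106.53764578576804 2.121232084084263
b 0.030510326120839808 124.31508759999728 2.4315069763242776
```

```bash
python3 -m handwheel '[[-1.9,0,-1.5,0,-1,0],[-3.8,0,-3,0,-2,0],[-5.7,0,-4.4,0,-3,0],[-7.7,0,-5.9,0,-4,0],[-9.6,0,-7.4,0,-5,0]]' -0.45; python3 g.py .57 .1583 .2 17
```

```text
clock: 0.82
eef_pos: [0.3331, -0.2137, 0.2314]
tool_rot: [0.406, -0.579, 0.579, -0.406]
ft_force: [0.8, -0.3, -0.3]
grip_width: 0.0236
t 0.82 pos [ 0.3331 -0.2137  0.2314] phi -19.9 F [ 0.77 -0.34 -0.34] q [-0.57  0.03 -0.24  1.3   0.    1.35] w 0.0236
row [-17.22   1.26   3.83] [-0.   -3.69  0.  ]
```

```bash
python3 -m handwheel '[[-2.3,0,0.5,0,-0.9,0],[-4.6,0,1,0,-1.8,0],[-6.9,0,1.5,0,-2.7,0],[-9.1,0,2,0,-3.6,0],[-11.4,0,2.5,0,-3.69,0]]'; python3 g.py .57 .1583 .2 17
```

```text
clock: 1.45
eef_pos: [0.4903, 0.0322, 0.2313]
tool_rot: [0.568, -0.422, 0.422, -0.567]
ft_force: [1.2, -0.8, 0.5]
grip_width: 0.0236
t 1.45 pos [0.4903 0.0322 0.2313] phi 16.7 F [ 1.18 -0.84  0.53] q [ 0.07  0.22 -0.02  1.33 -0.    1.34] w 0.0236
row [-3.91  1.25  4.51] [-0.   -0.03  0.  ]
```

```bash
python3 -m handwheel '[[-1.5,0.3,1.7,0,0,0],[-3,0.6,3.4,0,0,0],[-3.9,1.0,4.5,0,0,0],[-3.9,1.25,4.5,0,0,0],[-3.9,1.25,4.5,0,0,0]]'; python3 g.py .57 .1583 .103 16.5; python3 - <<'E'
from h import *
for n,(x,y,w,h) in{"top":(160,115,175,150),"side":(195,180,195,190)}.items():
    a=C[n]["color"][y:y+h,x:x+w,::-1]; cv2.imwrite(f"pics/{n}1.png",cv2.resize(cv2.convertScaleAbs(a,alpha=1.5),(w*3,h*3),interpolation=cv2.INTER_CUBIC))
E
```

```text
clock: 2.08
eef_pos: [0.5684, 0.1555, 0.199]
tool_rot: [0.568, -0.423, 0.422, -0.566]
ft_force: [0.1, -1.1, 0.4]
grip_width: 0.0235
t 2.08 pos [0.5684 0.1555 0.199 ] phi 16.7 F [ 0.12 -1.06  0.41] q [ 0.27  0.44  0.2   1.34 -0.    1.55] w 0.0235
row [-0.09  3.84  0.1 ] [0.02 0.02 0.  ]
```

View pics/side1.png

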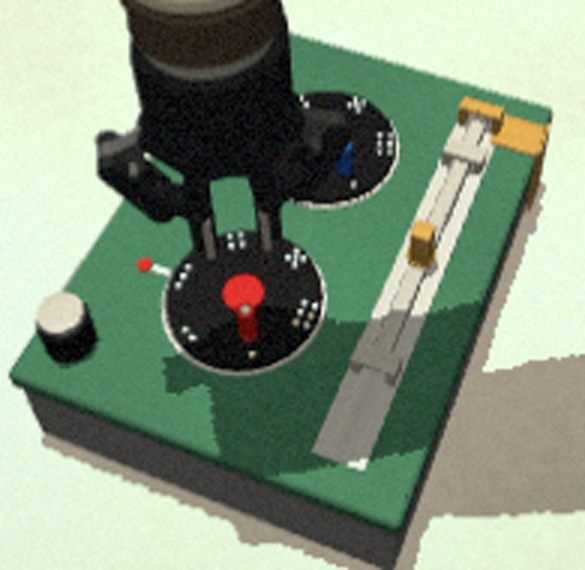

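View pics/top1.png

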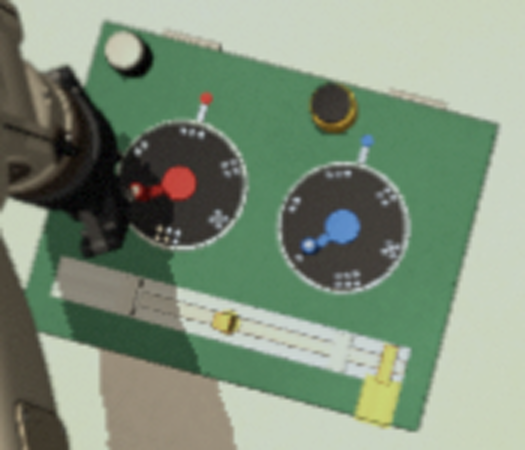

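Side view: the fingers at (205,240) and (265,235) hang over the red post at (247,312), consistent with straddling it. Descending.

```bash
python3 -m handwheel '[[-0.09,0.8,0.1,0,0,0],[-0.09,1.6,0.1,0,0,0],[-0.09,2.4,0.1,0,0,0],[-0.09,3.1,0.1,0,0,0],[-0.09,3.8,0.1,0,0,0]]'; python3 g.py .57 .1583 .103 16.5; python3 - <<'E'
from h import *
for n,(x,y,w,h) in{"top":(160,115,175,150),"side":(195,180,195,190)}.items():
    a=C[n]["color"][y:y+h,x:x+w,::-1]; cv2.imwrite(f"pics/{n}2.png",cv2.resize(cv2.convertScaleAbs(a,alpha=1.5),(w*3,h*3),interpolation=cv2.INTER_CUBIC))
E
```

```text
clock: 2.8
eef_pos: [0.5713, 0.1577, 0.1057]
tool_rot: [-0.566, 0.422, -0.423, 0.567]
ft_force: [0.4, -0.1, 0.3]
grip_width: 0.0235
t 2.8 pos [0.5713 0.1577 0.1057] phi 16.5 F [ 0.35 -0.06  0.25] q [ 0.27  0.5   0.05  1.12 -0.    1.55] w 0.0235
row [-0.04  0.11 -0.04] [-0.01  0.    0.  ]
```

View pics/side2.png

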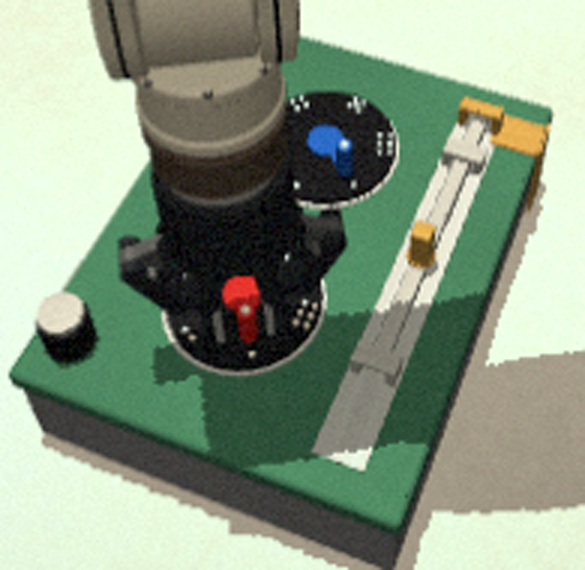

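```bash
cat > arc.py <<'E'
# arc.py r|b psi0|m psi1 ... : tool-frame rows from pose(psi0) (or measured pose) to pose(psi_i); final z
import sys, numpy as np
from workcell import bot
from scipy.spatial.transform import Rotation as R
from g import tool
A,sg=((np.array([.5787,.1293]),1),(np.array([.5421,-.0058]),-1))[sys.argv[1]=="b"]
Z=.104
def pose(ps):
    a=np.radians(ps); p=A+.030*np.array([np.cos(a),np.sin(a)])+sg*.00575*np.array([-np.sin(a),np.cos(a)])
    return np.array([*p,Z]),tool(a-np.pi/2)
o=bot.get_obs(); r=R.from_quat(o["tool_rot"])
print("pos",o["eef_pos"].round(4),"F",o["ft_force"].round(2))
if sys.argv[2]=="m": p0,r0=o["eef_pos"],r
else: p0,r0=pose(float(sys.argv[2]))
for s in sys.argv[3:]:
    p,q=pose(float(s)); print(s,p.round(4),(r0.inv().apply(p-p0)/.025).round(2),((r0.inv()*q).as_rotvec(degrees=True)/10).round(2))
E
python3 arc.py r m 110 117 124 131 138
```

```text
pos [0.5697 0.1574 0.104 ] F [ 0.12 -0.68  0.33]
110 [0.563  0.1555 0.104 ] [-0.    0.   -0.28] [ 0.02 -0.34 -0.  ]
117 [0.56   0.1534 0.104 ] [ 0.04  0.   -0.42] [ 0.02 -1.04 -0.  ]
124 [0.5572 0.151  0.104 ] [ 0.1   0.   -0.55] [ 0.02 -1.74 -0.  ]
131 [0.5547 0.1482 0.104 ] [ 0.18  0.   -0.68] [ 0.02 -2.44 -0.  ]
138 [0.5526 0.1451 0.104 ] [ 0.28  0.   -0.8 ] [ 0.02 -3.14 -0.  ]
```

```bash
python3 -m handwheel '[[0,0,-0.28,0,-0.35,0],[0.04,0,-0.42,0,-1.05,0],[0.1,0,-0.55,0,-1.75,0],[0.18,0,-0.68,0,-2.45,0],[0.18,0,-0.68,0,-2.45,0]]'; python3 arc.py r 131 132 133 134 135 136 137 138
```

```text
clock: 3.52
eef_pos: [0.5569, 0.1499, 0.1067]
tool_rot: [-0.643, 0.292, -0.294, 0.644]
ft_force: [1.6, 2.6, 1.5]
grip_width: 0.0239
pos [0.5569 0.1499 0.1067] F [1.57 2.62 1.54]
132 [0.5544 0.1477 0.104 ] [ 0.    0.   -0.02] [ 0.  -0.1  0. ]
133 [0.554  0.1473 0.104 ] [ 0.01  0.   -0.04] [ 0.  -0.2  0. ]
134 [0.5537 0.1469 0.104 ] [ 0.01  0.   -0.06] [ 0.  -0.3  0. ]
135 [0.5534 0.1464 0.104 ] [ 0.02  0.   -0.08] [ 0.  -0.4  0. ]
136 [0.5531 0.146  0.104 ] [ 0.02  0.   -0.1 ] [ 0.  -0.5  0. ]
137 [0.5528 0.1456 0.104 ] [ 0.03  0.   -0.12] [ 0.  -0.6  0. ]
138 [0.5526 0.1451 0.104 ] [ 0.04  0.   -0.14] [ 0.  -0.7  0. ]
```

```bash
python3 -m handwheel '[[0.01,0,-0.04,0,-0.2,0],[0.02,0,-0.08,0,-0.4,0],[0.04,0,-0.14,0,-0.7,0],[0.04,0,-0.14,0,-0.7,0],[0.04,0,-0.14,0,-0.7,0]]'; python3 arc.py r 138 141 144|tail -2
```

```text
clock: 4.15
eef_pos: [0.5545, 0.1466, 0.1052]
tool_rot: [0.66, -0.253, 0.253, -0.66]
ft_force: [1.7, 1.0, 1.7]
grip_width: 0.0237
141 [0.5518 0.1437 0.104 ] [ 0.01  0.   -0.06] [ 0.  -0.3  0. ]
144 [0.551  0.1423 0.104 ] [ 0.03  0.   -0.12] [ 0.  -0.6  0. ]
```

```bash
python3 -m handwheel '[[0.01,0,-0.04,0,-0.2,0],[0.02,0,-0.08,0,-0.4,0],[0.02,0,-0.08,0,-0.4,0],[0.02,0,-0.08,0,-0.4,0],[0.02,0,-0.08,0,-0.4,0]]'; python3 -m handwheel '[[0.01,0,-0.04,0,-0.2,0],[0.02,0,-0.08,0,-0.4,0],[0.02,0,-0.08,0,-0.4,0],[0.02,0,-0.08,0,-0.4,0],[0.02,0,-0.08,0,-0.4,0]]'; python3 arc.py r 146 150|tail -2
```

```text
clock: 4.78
eef_pos: [0.5531, 0.1448, 0.1049]
tool_rot: [0.669, -0.229, 0.229, -0.669]
ft_force: [1.0, 1.3, 1.6]
grip_width: 0.0234
clock: 5.4
eef_pos: [0.5522, 0.143, 0.1049]
tool_rot: [0.677, -0.206, 0.206, -0.676]
ft_force: [0.4, 1.8, 1.9]
grip_width: 0.0236
pos [0.5522 0.143  0.1049] F [0.41 1.77 1.86]
150 [0.5498 0.1393 0.104 ] [ 0.02  0.   -0.08] [ 0.  -0.4  0. ]
```

```bash
python3 -m handwheel '[[0.01,0,-0.04,0,-0.2,0],[0.02,0,-0.08,0,-0.4,0],[0.02,0,-0.08,0,-0.4,0],[0.02,0,-0.08,0,-0.4,0],[0.02,0,-0.08,0,-0.4,0]]'; python3 -m handwheel '[[0.01,0,-0.04,0,-0.2,0],[0.02,0,-0.08,0,-0.4,0],[0.02,0,-0.08,0,-0.4,0],[0.02,0,-0.08,0,-0.4,0],[0.02,0,-0.08,0,-0.4,0]]'; python3 arc.py r 154 154|tail -2
```

```text
clock: 6.02
eef_pos: [0.5514, 0.1411, 0.105]
tool_rot: [0.683, -0.182, 0.182, -0.683]
ft_force: [-0.3, 3.2, 2.1]
grip_width: 0.0234
clock: 6.65
eef_pos: [0.5509, 0.139, 0.1049]
tool_rot: [0.689, -0.158, 0.158, -0.689]
ft_force: [-1.3, 3.9, 0.7]
grip_width: 0.0234
pos [0.5509 0.139  0.1049] F [-1.29  3.88  0.7 ]
154 [0.5492 0.1373 0.104 ] [0. 0. 0.] [0. 0. 0.]
```

```bash
python3 -m handwheel '[[0.01,0,-0.04,0,-0.2,0],[0.02,0,-0.08,0,-0.4,0],[0.02,0,-0.08,0,-0.4,0],[0.02,0,-0.08,0,-0.4,0],[0.02,0,-0.08,0,-0.4,0]]'; python3 arc.py r 158 158|tail -2
```

```text
clock: 7.28
eef_pos: [0.5507, 0.1368, 0.105]
tool_rot: [0.694, -0.134, 0.134, -0.694]
ft_force: [-0.5, 3.0, -0.2]
grip_width: 0.0235
pos [0.5507 0.1368 0.105 ] F [-0.5   3.03 -0.2 ]
158 [0.5487 0.1352 0.104 ] [0. 0. 0.] [0. 0. 0.]
```

```bash
python3 -m handwheel '[[0.01,0,-0.04,0,-0.2,0],[0.02,0,-0.08,0,-0.4,0],[0.02,0,-0.08,0,-0.4,0],[0.02,0,-0.08,0,-0.4,0],[0.02,0,-0.08,0,-0.4,0]]'; python3 -m handwheel '[[0.01,0,-0.04,0,-0.2,0],[0.02,0,-0.08,0,-0.4,0],[0.02,0,-0.08,0,-0.4,0],[0.02,0,-0.08,0,-0.4,0],[0.02,0,-0.08,0,-0.4,0]]'; python3 arc.py r 166 166|tail -2
```

```text
clock: 7.9
eef_pos: [0.5504, 0.1348, 0.105]
tool_rot: [0.699, -0.11, 0.11, -0.698]
ft_force: [-1.4, 3.0, -0.5]
grip_width: 0.0235
clock: 8.52
eef_pos: [0.5503, 0.1328, 0.1051]
tool_rot: [0.702, -0.085, 0.085, -0.702]
ft_force: [-0.9, 2.1, -0.9]
grip_width: 0.0238
pos [0.5503 0.1328 0.1051] F [-0.89  2.1  -0.91]
166 [0.5482 0.131  0.104 ] [0. 0. 0.] [0. 0. 0.]
```

```bash
python3 -m handwheel '[[0.01,0,-0.04,0,-0.2,0],[0.02,0,-0.08,0,-0.4,0],[0.02,0,-0.08,0,-0.4,0],[0.02,0,-0.08,0,-0.4,0],[0.02,0,-0.08,0,-0.4,0]]'; python3 -m handwheel '[[0.01,0,-0.04,0,-0.2,0],[0.02,0,-0.08,0,-0.4,0],[0.02,0,-0.08,0,-0.4,0],[0.02,0,-0.08,0,-0.4,0],[0.02,0,-0.08,0,-0.4,0]]'; python3 arc.py r 174 174|tail -2
```

```text
clock: 9.15
eef_pos: [0.5503, 0.1308, 0.1051]
tool_rot: [0.705, -0.061, 0.061, -0.704]
ft_force: [-1.8, 2.5, -0.7]
grip_width: 0.0234
clock: 9.78
eef_pos: [0.5504, 0.1288, 0.1051]
tool_rot: [0.706, -0.036, 0.036, -0.706]
ft_force: [-2.5, 2.5, -0.5]
grip_width: 0.0232
pos [0.5504 0.1288 0.1051] F [-2.53  2.47 -0.47]
174 [0.5483 0.1267 0.104 ] [0. 0. 0.] [0. 0. 0.]
```

```bash
python3 -m handwheel '[[0.01,0,-0.04,0,-0.2,0],[0.02,0,-0.08,0,-0.4,0],[0.02,0,-0.08,0,-0.4,0],[0.02,0,-0.08,0,-0.4,0],[0.02,0,-0.08,0,-0.4,0]]'; python3 -m handwheel '[[0.01,0,-0.04,0,-0.2,0],[0.02,0,-0.08,0,-0.4,0],[0.02,0,-0.08,0,-0.4,0],[0.02,0,-0.08,0,-0.4,0],[0.02,0,-0.08,0,-0.4,0]]'; python3 arc.py r 182 182|tail -2
```

```text
clock: 10.4
eef_pos: [0.5509, 0.1266, 0.1051]
tool_rot: [0.707, -0.011, 0.012, -0.707]
ft_force: [-2.0, 2.3, -0.2]
grip_width: 0.0234
clock: 11.02
eef_pos: [0.5517, 0.1244, 0.1053]
tool_rot: [0.707, 0.014, -0.013, -0.707]
ft_force: [0.3, 0.7, -0.4]
grip_width: 0.0235
pos [0.5517 0.1244 0.1053] F [ 0.32  0.72 -0.36]
182 [0.5489 0.1225 0.104 ] [0. 0. 0.] [0. 0. 0.]
```

```bash
python3 - <<'E'
from h import *
print(bot.get_obs()["ft_force"].round(2),bot.get_obs()["eef_pos"].round(4))
for n,(x,y,w,h) in{"top":(160,115,175,150),"side":(195,180,195,190)}.items():
    a=C[n]["color"][y:y+h,x:x+w,::-1]; cv2.imwrite(f"pics/{n}3.png",cv2.resize(cv2.convertScaleAbs(a,alpha=1.7),(w*3,h*3),interpolation=cv2.INTER_CUBIC))
E
```

```text
[0.17 0.82 0.12] [0.5516 0.1245 0.1052]
```

View pics/side3.png

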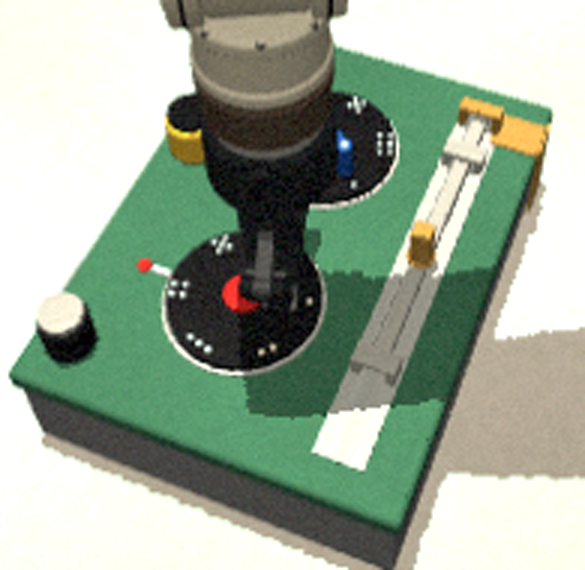

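View pics/top3.png

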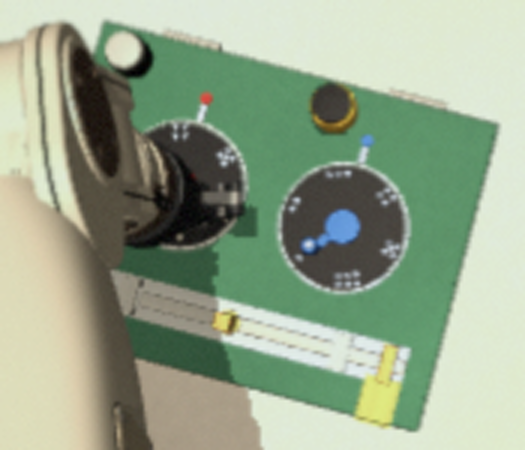

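The four-dot group has turned past the index bar: it is at (178,289) in the side zoom, with the bar at (160,270). Measuring the dial angle from those dots.

```bash
python3 - <<'E'
from h import *
A={"r":np.array([.5787,.1293]),"b":np.array([.5421,-.0058])}
t=lambda u,v:(160+(u+.5)/3-.5,115+(v+.5)/3-.5)
s=lambda u,v:(195+(u+.5)/3-.5,180+(v+.5)/3-.5)
def ang(v,p,num,k="r"):
    w=atz(v,p,.0975)[:2]-A[k]; print(v,num,np.hypot(*w).round(4), round((np.degrees(np.arctan2(w[1],w[0]))+15+60*(num-1))%360,1))
ang("side",s(178,289),4); ang("side",s(199,343),3); ang("side",s(222,244),5); ang("side",s(268,349),2)
ang("top",t(180,131),4); ang("top",t(227,157),5); ang("top",t(180,238),1)
# bar
ang("side",s(158,270),1);ang("top",t(201,115),1)
E
```

```text
side 4 0.0429 197.0
side 3 0.0443 197.4
side 5 0.0424 194.4
side 2 0.0455 197.1
top 4 0.0448 195.7
top 5 0.045 195.4
top 1 0.0447 195.7
side 1 0.0606 4.1
top 1 0.0606 358.9
```

```bash
python3 -m handwheel '[[0.01,0,-0.04,0,-0.2,0],[0.01,0,-0.04,0,-0.2,0],[0.01,0,-0.04,0,-0.2,0],[0.01,0,-0.04,0,-0.2,0],[0.01,0,-0.04,0,-0.2,0]]'; python3 - <<'E'
from workcell import bot
print(bot.get_obs()["ft_force"].round(2))
E
```

```text
clock: 11.85
eef_pos: [0.5516, 0.1239, 0.1051]
tool_rot: [-0.707, -0.026, 0.026, 0.707]
ft_force: [0.9, 0.2, 0.6]
grip_width: 0.0234
[0.85 0.21 0.59]
```

```bash
python3 -m handwheel '[[0.01,0,-0.04,0,-0.2,0],[0.01,0,-0.04,0,-0.2,0],[0.01,0,-0.04,0,-0.2,0],[0.01,0,-0.04,0,-0.2,0],[0.01,0,-0.04,0,-0.2,0]]'; python3 - <<'E'
from h import *
print(bot.get_obs()["ft_force"].round(2),bot.get_obs()["eef_pos"].round(4))
for n,(x,y,w,h) in{"top":(160,115,175,150),"side":(195,180,195,190)}.items():
    a=C[n]["color"][y:y+h,x:x+w,::-1]; cv2.imwrite(f"pics/{n}4.png",cv2.resize(cv2.convertScaleAbs(a,alpha=1.7),(w*3,h*3),interpolation=cv2.INTER_CUBIC))
E
```

```text
clock: 12.48
eef_pos: [0.5518, 0.1228, 0.1051]
tool_rot: [-0.706, -0.038, 0.038, 0.706]
ft_force: [0.3, 1.4, 0.6]
grip_width: 0.0233
[0.47 0.69 0.25] [0.5518 0.1228 0.1051]
```

View pics/side4.png

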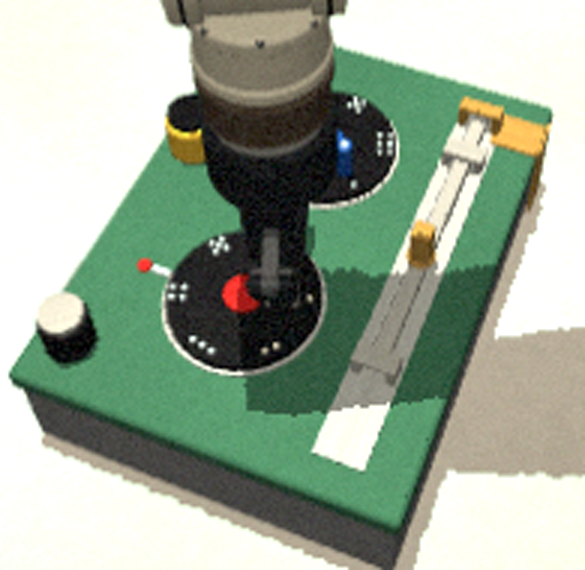

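View pics/top4.png

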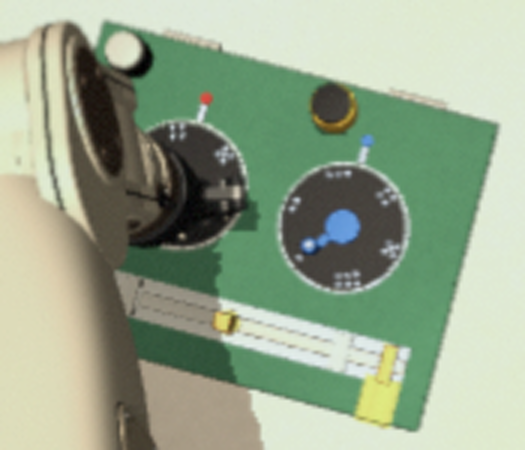

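```bash
python3 -m handwheel '[[0.01,0,-0.04,0,-0.2,0],[0.01,0,-0.04,0,-0.2,0],[0.01,0,-0.04,0,-0.2,0],[0.01,0,-0.04,0,-0.2,0],[0.01,0,-0.04,0,-0.2,0]]'; python3 - <<'E'
from h import *
print(bot.get_obs()["ft_force"].round(2),bot.get_obs()["eef_pos"].round(4))
for n,(x,y,w,h) in{"side":(195,180,195,190)}.items():
    a=C[n]["color"][y:y+h,x:x+w,::-1]; cv2.imwrite(f"pics/{n}5.png",cv2.resize(cv2.convertScaleAbs(a,alpha=1.7),(w*3,h*3),interpolation=cv2.INTER_CUBIC))
E
```

```text
clock: 13.2
eef_pos: [0.5522, 0.1224, 0.1051]
tool_rot: [-0.705, -0.05, 0.05, 0.706]
ft_force: [-1.0, 4.9, 1.6]
grip_width: 0.023
[-1.37  4.66 -0.08] [0.5521 0.1224 0.1051]
```

View pics/side5.png

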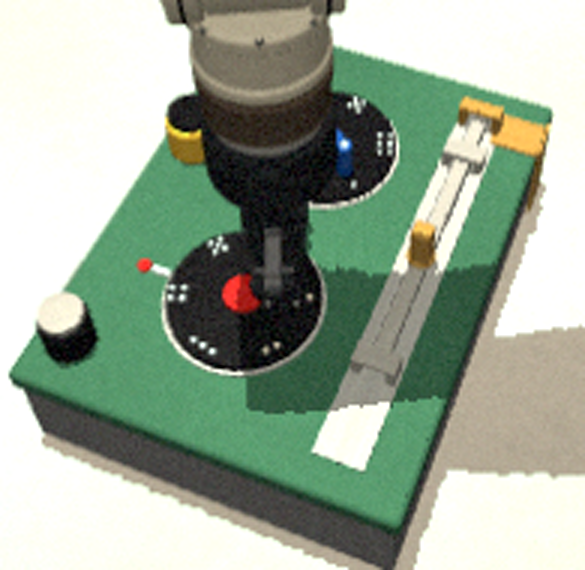

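Force has jumped to 4.9 N and the tool moved only 0.4 mm, so this looks like the gate. One smaller nudge to confirm.

```bash
python3 -m handwheel '[[0,0,-0.02,0,-0.1,0],[0.0,0,-0.02,0,-0.1,0],[0,0,-0.02,0,-0.1,0],[0,0,-0.02,0,-0.1,0],[0,0,-0.02,0,-0.1,0]]'; python3 - <<'E'
from workcell import bot
print(bot.get_obs()["ft_force"].round(2),bot.get_obs()["eef_pos"].round(4))
E
```

```text
clock: 13.92
eef_pos: [0.5523, 0.1222, 0.1051]
tool_rot: [-0.704, -0.057, 0.057, 0.705]
ft_force: [-0.7, 6.1, -0.2]
grip_width: 0.0234
[-0.68  6.14 -0.21] [0.5523 0.1222 0.1051]
```

Firm stop: 6.1 N with no further motion, at about 199°, inside the allowed band. Backing off and lifting.

```bash
python3 -m handwheel '[[0,0,0.15,0,0,0],[0,0,0.28,0,0,0],[0,-1.2,0.28,0,0,0],[0,-2.8,0.28,0,0,0],[0,-3.8,0.28,0,0,0]]'; python3 g.py .525 .0192 .2 34.3
```

```text
clock: 14.55
eef_pos: [0.5517, 0.1277, 0.202]
tool_rot: [0.705, 0.057, -0.056, -0.704]
ft_force: [-0.4, 0.7, 0.4]
grip_width: 0.0235
t 14.55 pos [0.5517 0.1277 0.202 ] phi 99.1 F [-0.36  0.71  0.43] q [ 0.23  0.38  0.13  1.31 -0.    0.07] w 0.0235
row [-1.74  0.08 -4.12] [0.   6.48 0.01]
```

```bash
python3 -m handwheel '[[-0.4,0,-0.9,0,1,0],[-0.8,0,-1.8,0,2,0],[-1.2,0,-2.7,0,3,0],[-1.6,0,-3.6,0,4,0],[-1.74,0.08,-4.1,0,5,0]]'; python3 g.py .525 .0192 .2 34.3
```

```text
clock: 15.18
eef_pos: [0.5239, 0.0183, 0.1981]
tool_rot: [0.662, -0.249, 0.249, -0.661]
ft_force: [0.1, -0.0, -0.2]
grip_width: 0.0236
t 15.18 pos [0.5239 0.0183 0.1981] phi 48.7 F [ 0.13 -0.01 -0.24] q [ 0.04  0.31  0.    1.27 -0.    0.76] w 0.0236
row [ 0.01 -0.08  0.05] [0.01 1.44 0.01]
```

```bash
python3 -m handwheel '[[0,0,0,0,0.8,0],[0,0,0,0,1.5,0],[0,0,0,0,1.5,0],[0,0,0,0,1.5,0],[0,0,0,0,1.5,0]]'; python3 g.py .525 .0192 .104 34.3;  python3 - <<'E'
from h import *
for n,(x,y,w,h) in{"top":(160,115,175,150),"side":(195,180,195,190)}.items():
    a=C[n]["color"][y:y+h,x:x+w,::-1]; cv2.imwrite(f"pics/{n}6.png",cv2.resize(cv2.convertScaleAbs(a,alpha=1.7),(w*3,h*3),interpolation=cv2.INTER_CUBIC))
E
```

```text
clock: 15.8
eef_pos: [0.5244, 0.0201, 0.198]
tool_rot: [0.625, -0.331, 0.331, -0.625]
ft_force: [-0.4, -0.4, -0.0]
grip_width: 0.0235
t 15.8 pos [0.5244 0.0201 0.198 ] phi 34.2 F [-0.45 -0.39 -0.02] q [ 0.04  0.31  0.01  1.27 -0.    1.01] w 0.0235
row [ 0.04  3.76 -0.  ] [ 0.   -0.01  0.  ]
```

View pics/side6.png

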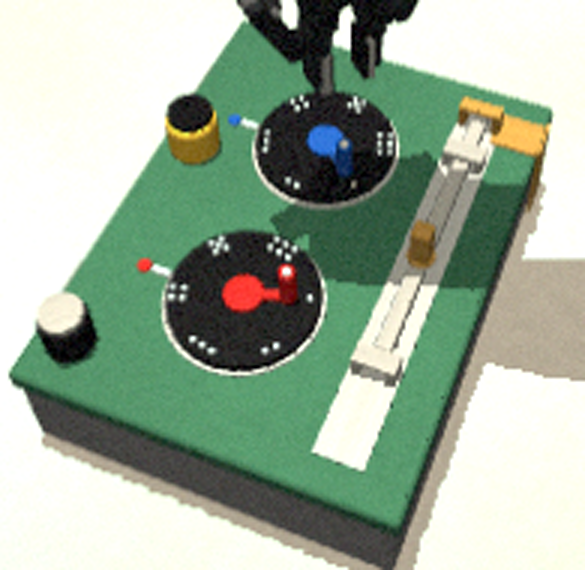

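View pics/top6.png

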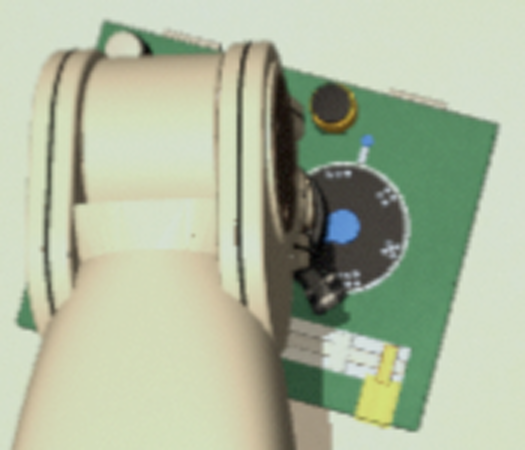

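Red dial stands with its four-dot group at (177,291), just past the bar. The fingers hang above the blue post at (344,146). Descending.

```bash
python3 -m handwheel '[[0,0.8,0,0,0,0],[0,1.6,0,0,0,0],[0,2.4,0,0,0,0],[0,3.1,0,0,0,0],[0.04,3.75,0,0,0,0]]'; python3 g.py .525 .0192 .104 34.3;  python3 - <<'E'
from h import *
for n,(x,y,w,h) in{"side":(195,180,195,190)}.items():
    a=C[n]["color"][y:y+h,x:x+w,::-1]; cv2.imwrite(f"pics/{n}7.png",cv2.resize(cv2.convertScaleAbs(a,alpha=1.7),(w*3,h*3),interpolation=cv2.INTER_CUBIC))
E
python3 arc.py b m 121 114 107 100 95
```

```text
clock: 16.52
eef_pos: [0.5249, 0.0194, 0.1037]
tool_rot: [0.625, -0.331, 0.331, -0.625]
ft_force: [-0.9, 0.0, -0.7]
grip_width: 0.0236
t 16.52 pos [0.5249 0.0194 0.1037] phi 34.2 F [-0.94  0.05 -0.67] q [ 0.04  0.38 -0.15  1.04 -0.    1.01] w 0.0236
row [ 0.01 -0.01 -0.  ] [ 0.   -0.01 -0.  ]
pos [0.5235 0.0193 0.1025] F [-1.02 -0.19 -0.95]
121 [0.5316 0.0229 0.104 ] [ 0.06 -0.06  0.35] [ 0.02  0.32 -0.01]
114 [0.5352 0.0239 0.104 ] [ 0.11 -0.06  0.49] [ 0.02  1.02 -0.01]
107 [0.5388 0.0246 0.104 ] [ 0.17 -0.06  0.62] [ 0.02  1.72 -0.01]
100 [0.5426 0.0247 0.104 ] [ 0.25 -0.06  0.75] [ 0.02  2.42 -0.01]
95 [0.5452 0.0246 0.104 ] [ 0.31 -0.06  0.84] [ 0.02  2.92 -0.01]
```

View pics/side7.png

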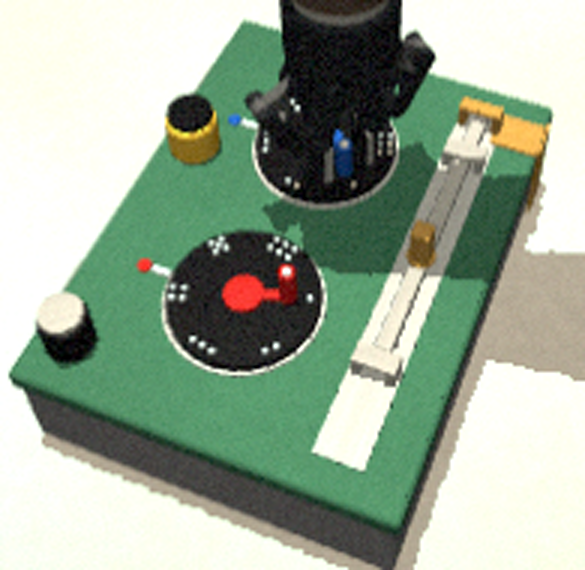

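The blue post at (343,152) is between the fingers at (328,165) and (372,150). Turning clockwise.

```bash
python3 -m handwheel '[[0.06,-0.05,0.35,0,0.3,0],[0.11,-0.05,0.49,0,1,0],[0.17,-0.05,0.62,0,1.7,0],[0.25,-0.05,0.75,0,2.4,0],[0.31,-0.05,0.84,0,2.9,0]]'; python3 arc.py b 95 89 83 77 71
```

```text
clock: 17.25
eef_pos: [0.5454, 0.0243, 0.1054]
tool_rot: [0.522, -0.478, 0.477, -0.52]
ft_force: [-3.4, -1.3, -0.8]
grip_width: 0.0237
pos [0.5454 0.0243 0.1054] F [-3.45 -1.31 -0.81]
89 [0.5484 0.0241 0.104 ] [0.03 0.   0.12] [-0.   0.6 -0. ]
83 [0.5515 0.0233 0.104 ] [0.07 0.   0.24] [-0.   1.2 -0. ]
77 [0.5545 0.0221 0.104 ] [0.13 0.   0.36] [-0.   1.8 -0. ]
71 [0.5573 0.0207 0.104 ] [0.2  0.   0.47] [-0.   2.4 -0. ]
```

```bash
python3 -m handwheel '[[0.03,0,0.12,0,0.6,0],[0.07,0,0.24,0,1.2,0],[0.13,0,0.36,0,1.8,0],[0.2,0,0.47,0,2.4,0],[0.2,0,0.47,0,2.4,0]]'; python3 arc.py b 71 67;python3 - <<'E'
from h import *
print(bot.get_obs()["ft_force"].round(2))
for n,(x,y,w,h) in{"top":(160,115,175,150),"side":(195,180,195,190)}.items():
    a=C[n]["color"][y:y+h,x:x+w,::-1]; cv2.imwrite(f"pics/{n}8.png",cv2.resize(cv2.convertScaleAbs(a,alpha=1.7),(w*3,h*3),interpolation=cv2.INTER_CUBIC))
E
```

```text
clock: 17.88
eef_pos: [0.5582, 0.0205, 0.1056]
tool_rot: [-0.412, 0.575, -0.575, 0.411]
ft_force: [-2.6, -0.7, -0.9]
grip_width: 0.0236
pos [0.5582 0.0205 0.1056] F [-2.58 -0.71 -0.88]
67 [0.5591 0.0196 0.104 ] [0.02 0.   0.08] [0.  0.4 0. ]
[-2.89 -0.62 -0.74]
```

View pics/side8.png

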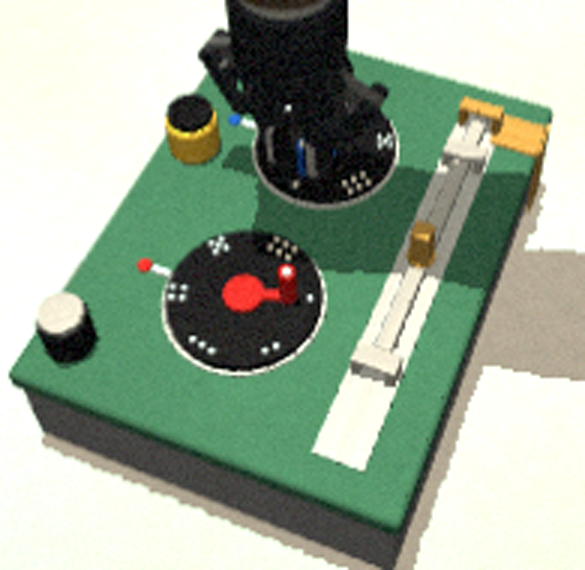

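View pics/top8.png

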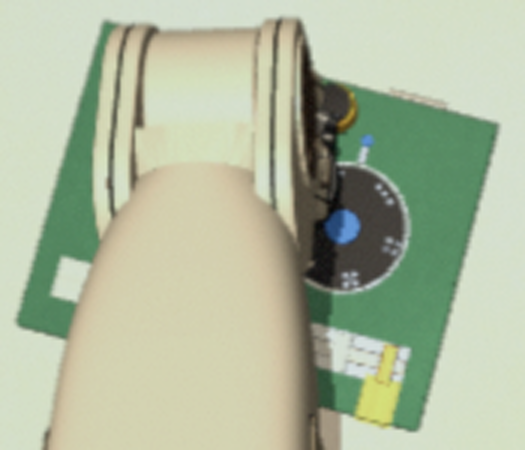

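```bash
python3 - <<'E'
from h import *
B=np.array([.5421,-.0058])
t=lambda u,v:(160+(u+.5)/3-.5,115+(v+.5)/3-.5)
s=lambda u,v:(195+(u+.5)/3-.5,180+(v+.5)/3-.5)
def ang(v,p,num):
    w=atz(v,p,.0975)[:2]-B; print(v,num,np.hypot(*w).round(4), round((np.degrees(np.arctan2(w[1],w[0]))+15+60*(num-1))%360,1))
ang("side",s(295,185),1);ang("side",s(355,183),6);ang("side",s(385,141),5);ang("top",t(384,194),3);ang("top",t(394,244),4);ang("top",t(350,280),5)
print(tri(t(333,101),s(191,110)))
E
```

```text
side 1 0.0453 85.2
side 6 0.0452 82.2
side 5 0.0452 81.6
top 3 0.0441 84.0
top 4 0.0448 86.8
top 5 0.0441 83.0
(array([ 6.40517728e-01, -5.59117603e-04,  1.26369760e-01]), np.float64(0.004133047759153471))
```

Blue angle is about 84°, and the gate lies between 40° and 80°. Small steps from here.

```bash
python3 -m handwheel '[[0.01,0,0.04,0,0.2,0],[0.02,0,0.08,0,0.4,0],[0.02,0,0.08,0,0.4,0],[0.02,0,0.08,0,0.4,0],[0.02,0,0.08,0,0.4,0]]'
```

```text
clock: 18.7
eef_pos: [0.5614, 0.0198, 0.1059]
tool_rot: [0.391, -0.589, 0.589, -0.392]
ft_force: [0.1, 0.4, -0.3]
grip_width: 0.0237
```

```bash
python3 -m handwheel '[[0.01,0,0.04,0,0.2,0],[0.02,0,0.08,0,0.4,0],[0.02,0,0.08,0,0.4,0],[0.02,0,0.08,0,0.4,0],[0.02,0,0.08,0,0.4,0]]'
```

```text
clock: 19.32
eef_pos: [0.5624, 0.0185, 0.1056]
tool_rot: [-0.37, 0.602, -0.602, 0.37]
ft_force: [-0.7, 0.3, 0.4]
grip_width: 0.0234
```

```bash
python3 -m handwheel '[[0.01,0,0.04,0,0.2,0],[0.02,0,0.08,0,0.4,0],[0.02,0,0.08,0,0.4,0],[0.02,0,0.08,0,0.4,0],[0.02,0,0.08,0,0.4,0]]'
```

```text
clock: 19.95
eef_pos: [0.5627, 0.0175, 0.1055]
tool_rot: [-0.349, 0.616, -0.614, 0.348]
ft_force: [-4.6, 2.4, 3.4]
grip_width: 0.0235
```

```bash
python3 -m handwheel '[[0,0,0.02,0,0.1,0],[0,0,0.02,0,0.1,0],[0,0,0.02,0,0.1,0],[0,0,0.02,0,0.1,0],[0,0,0.02,0,0.1,0]]'
```

```text
clock: 20.58
eef_pos: [0.5627, 0.0173, 0.1054]
tool_rot: [-0.344, 0.619, -0.617, 0.343]
ft_force: [-6.3, 3.1, 3.8]
grip_width: 0.0234
```

Firm stop at 7 N. Backing off and lifting, then looking at both dials.

```bash
python3 -m handwheel '[[0,0,-0.15,0,0,0],[0,0,-0.28,0,0,0],[0,-1.2,-0.28,0,0,0],[0,-2.8,-0.28,0,0,0],[0,-3.8,-0.28,0,0,0]]'; python3 g.py .464 .0862 .2 75;python3 - <<'E'
from h import *
for n,(x,y,w,h) in{"side":(195,180,195,190)}.items():
    a=C[n]["color"][y:y+h,x:x+w,::-1]; cv2.imwrite(f"pics/{n}9.png",cv2.resize(cv2.convertScaleAbs(a,alpha=1.7),(w*3,h*3),interpolation=cv2.INTER_CUBIC))
E
```

```text
clock: 21.2
eef_pos: [0.5596, 0.0204, 0.2027]
tool_rot: [0.342, -0.617, 0.619, -0.345]
ft_force: [0.2, -0.2, -0.1]
grip_width: 0.0234
t 21.2 pos [0.5596 0.0204 0.2027] phi -31.9 F [ 0.19 -0.19 -0.13] q [ 0.04  0.37  0.11  1.31 -0.    2.16] w 0.0234
row [-0.22  0.09 -4.64] [-2.000e-02 -1.069e+01  1.000e-02]
```

View pics/side9.png

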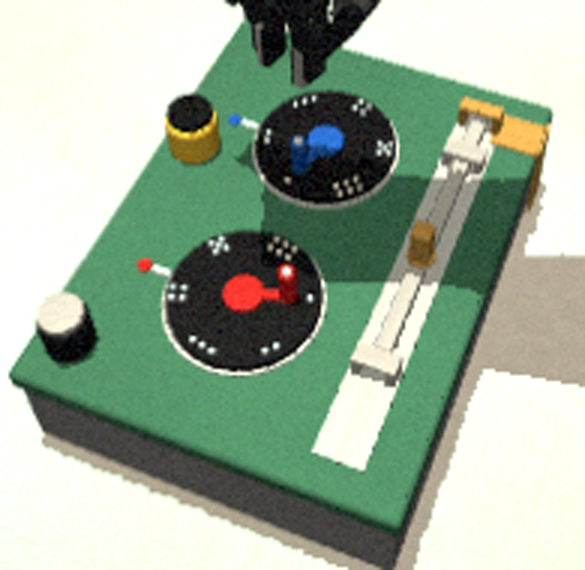

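Blue's two-dot group is at (267,135), near its bar, and blue has stopped in its gate. Moving over the bolt.

```bash
python3 -m handwheel '[[0,0,-1,0,-1,0],[-0.1,0,-2,0,-2,0],[-0.1,0,-3,0,-3,0],[-0.2,0,-4,0,-4,0],[-0.22,0,-4.64,0,-5,0]]' -0.25;  python3 -m handwheel '[[0,0,0,0,-1,0],[0,0,0,0,-2,0],[0,0,0,0,-3,0],[0,0,0,0,-4,0],[0,0,0,0,-5,0]]'; python3 g.py .464 .0862 .2 75
```

```text
clock: 21.92
eef_pos: [0.4615, 0.0867, 0.1994]
tool_rot: [0.574, -0.413, 0.413, -0.573]
ft_force: [0.6, -0.6, -0.5]
grip_width: 0.0323
clock: 22.55
eef_pos: [0.4624, 0.0862, 0.1993]
tool_rot: [0.695, -0.132, 0.132, -0.694]
ft_force: [-0.3, -1.0, -0.1]
grip_width: 0.032
t 22.55 pos [0.4624 0.0862 0.1993] phi 68.5 F [-0.29 -0.99 -0.07] q [ 0.18  0.2  -0.13  1.24 -0.    0.56] w 0.032
row [ 0.06 -0.03  0.02] [ 0.   -0.65 -0.01]
```

```bash
python3 -m handwheel '[[0.06,0,0,0,-0.65,0],[0.06,0.5,0.02,0,-0.65,0],[0.06,1,0.02,0,-0.65,0],[0.06,1.6,0.02,0,-0.65,0],[0.06,1.6,0.02,0,-0.65,0]]'; python3 g.py .464 .0862 .112 75;python3 - <<'E'
from h import *
for n,(x,y,w,h) in{"side":(235,190,150,140)}.items():
    a=C[n]["color"][y:y+h,x:x+w,::-1]; cv2.imwrite(f"pics/{n}10.png",cv2.resize(cv2.convertScaleAbs(a,alpha=1.7),(w*4,h*4),interpolation=cv2.INTER_CUBIC))
E
```

```text
clock: 23.18
eef_pos: [0.4627, 0.086, 0.1584]
tool_rot: [0.701, -0.096, 0.093, -0.7]
ft_force: [0.9, -0.1, -0.5]
grip_width: 0.0322
t 23.18 pos [0.4627 0.086  0.1584] phi 74.6 F [ 0.91 -0.12 -0.5 ] q [ 0.18  0.23 -0.2   1.14 -0.    0.45] w 0.0322
row [0.06 1.86 0.03] [ 0.01 -0.04 -0.02]
```

View pics/side10.png

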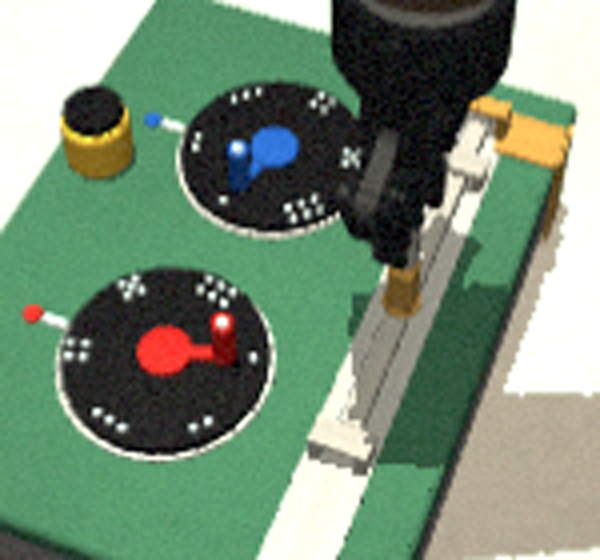

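```bash
python3 -m handwheel '[[0.06,0.4,0.03,0,0,0],[0.06,0.8,0.03,0,0,0],[0.06,1.2,0.03,0,0,0],[0.06,1.6,0.03,0,0,0],[0.06,1.85,0.03,0,0,0]]'; python3 g.py .464 .0862 .112 75;python3 - <<'E'
from h import *
for n,(x,y,w,h) in{"side":(235,190,150,140)}.items():
    a=C[n]["color"][y:y+h,x:x+w,::-1]; cv2.imwrite(f"pics/{n}11.png",cv2.resize(cv2.convertScaleAbs(a,alpha=1.7),(w*4,h*4),interpolation=cv2.INTER_CUBIC))
E
```

```text
clock: 23.9
eef_pos: [0.4655, 0.0866, 0.1134]
tool_rot: [0.701, -0.095, 0.094, -0.701]
ft_force: [-0.5, -0.1, -0.7]
grip_width: 0.0321
t 23.9 pos [0.4655 0.0866 0.1134] phi 74.7 F [-0.5  -0.07 -0.72] q [ 0.18  0.28 -0.27  1.02  0.    0.45] w 0.0321
row [-0.05  0.06 -0.03] [ 0.   -0.03 -0.01]
```

View pics/side11.png

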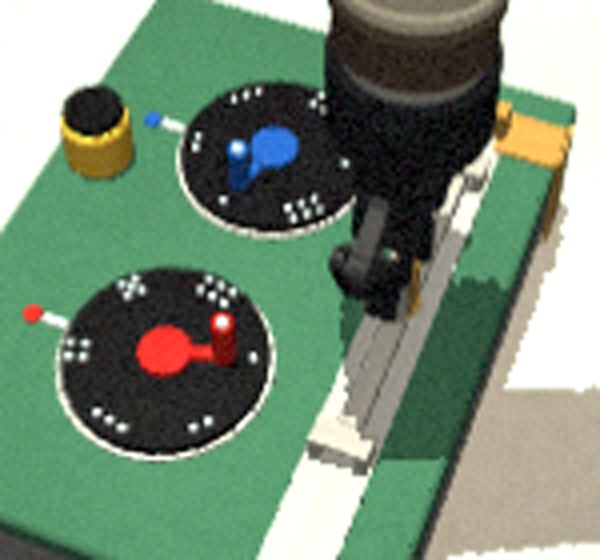

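No contact force, and the brass handle shows just behind the near finger at (415,280). Approaching contact, then pulling in small steps.

```bash
python3 -m handwheel '[[0,0,0.1,0,0,0],[0,0,0.2,0,0,0],[0,0,0.3,0,0,0],[0,0,0.35,0,0,0],[0,0,0.38,0,0,0]]'; python3 -m handwheel '[[0,0,0.04,0,0,0],[0,0,0.08,0,0,0],[0,0,0.08,0,0,0],[0,0,0.08,0,0,0],[0,0,0.08,0,0,0]]';python3 g.py .464 .0862 .112 75
```

```text
clock: 24.62
eef_pos: [0.4685, 0.0959, 0.1144]
tool_rot: [-0.701, 0.094, -0.094, 0.701]
ft_force: [-0.4, -0.8, -0.2]
grip_width: 0.032
clock: 25.25
eef_pos: [0.4689, 0.0976, 0.1143]
tool_rot: [0.701, -0.094, 0.094, -0.701]
ft_force: [-1.6, -1.1, 1.8]
grip_width: 0.0319
t 25.25 pos [0.4689 0.0976 0.1143] phi 74.6 F [-1.63 -1.11  1.81] q [ 0.21  0.29 -0.25  1.03 -0.    0.47] w 0.0319
row [-0.07  0.09 -0.49] [ 0.   -0.04 -0.  ]
```

```bash
python3 -m handwheel '[[0,0,0.04,0,0,0],[0,0,0.08,0,0,0],[0,0,0.08,0,0,0],[0,0,0.08,0,0,0],[0,0,0.08,0,0,0]]'
```

```text
clock: 25.88
eef_pos: [0.4695, 0.0998, 0.1143]
tool_rot: [-0.701, 0.094, -0.094, 0.701]
ft_force: [-1.1, -1.9, 0.7]
grip_width: 0.0318
```

```bash
python3 -m handwheel '[[0,0,0.04,0,0,0],[0,0,0.08,0,0,0],[0,0,0.08,0,0,0],[0,0,0.08,0,0,0],[0,0,0.08,0,0,0]]'
```

```text
clock: 26.5
eef_pos: [0.47, 0.1016, 0.1143]
tool_rot: [-0.701, 0.094, -0.094, 0.701]
ft_force: [-0.3, -1.2, 0.6]
grip_width: 0.0318
```

```bash
python3 -m handwheel '[[0,0,0.04,0,0,0],[0,0,0.08,0,0,0],[0,0,0.08,0,0,0],[0,0,0.08,0,0,0],[0,0,0.08,0,0,0]]'
```

```text
clock: 27.12
eef_pos: [0.4706, 0.1036, 0.1143]
tool_rot: [-0.701, 0.094, -0.094, 0.701]
ft_force: [-0.6, -2.0, 1.6]
grip_width: 0.0318
```

The bolt is travelling freely at about 2 N, past the 1.5 mm block, so both catches are in. Continuing gently.

```bash
python3 -m handwheel '[[0,0,0.05,0,0,0],[0,0,0.1,0,0,0],[0,0,0.15,0,0,0],[0,0,0.2,0,0,0],[0,0,0.24,0,0,0]]'; python3 -m handwheel '[[0,0,0.05,0,0,0],[0,0,0.1,0,0,0],[0,0,0.15,0,0,0],[0,0,0.2,0,0,0],[0,0,0.24,0,0,0]]';python3 - <<'E'
from h import *
print(bot.get_obs()["ft_force"].round(2))
for n,(x,y,w,h) in{"side":(235,190,150,140)}.items():
    a=C[n]["color"][y:y+h,x:x+w,::-1]; cv2.imwrite(f"pics/{n}12.png",cv2.resize(cv2.convertScaleAbs(a,alpha=1.7),(w*4,h*4),interpolation=cv2.INTER_CUBIC))
E
```

```text
clock: 27.75
eef_pos: [0.4721, 0.1094, 0.1143]
tool_rot: [0.701, -0.094, 0.094, -0.701]
ft_force: [-1.6, -1.6, 1.4]
grip_width: 0.032
clock: 28.38
eef_pos: [0.4737, 0.1152, 0.1143]
tool_rot: [-0.701, 0.094, -0.094, 0.701]
ft_force: [-1.5, -1.6, 1.2]
grip_width: 0.0322
[-2.51 -1.01  1.04]
```

View pics/side12.png

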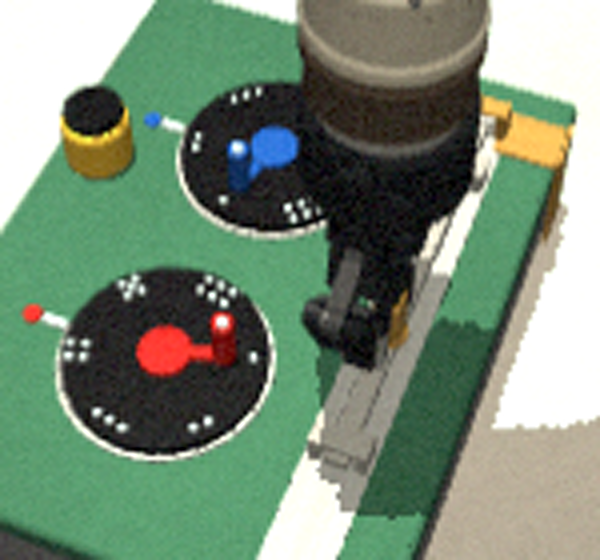

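The handle at (400,325) has moved about 20 mm. On to the stop in smaller steps.

```bash
python3 -m handwheel '[[0,0,0.05,0,0,0],[0,0,0.1,0,0,0],[0,0,0.15,0,0,0],[0,0,0.2,0,0,0],[0,0,0.2,0,0,0]]'
```

```text
clock: 29.1
eef_pos: [0.4751, 0.1201, 0.1143]
tool_rot: [-0.701, 0.094, -0.094, 0.701]
ft_force: [-1.7, -1.0, -0.2]
grip_width: 0.0319
```

```bash
python3 -m handwheel '[[0,0,0.04,0,0,0],[0,0,0.08,0,0,0],[0,0,0.08,0,0,0],[0,0,0.08,0,0,0],[0,0,0.08,0,0,0]]'
```

```text
clock: 29.72
eef_pos: [0.4756, 0.122, 0.1143]
tool_rot: [-0.701, 0.094, -0.094, 0.701]
ft_force: [-1.6, -1.0, -1.2]
grip_width: 0.0322
```

```bash
python3 -m handwheel '[[0,0,0.04,0,0,0],[0,0,0.08,0,0,0],[0,0,0.08,0,0,0],[0,0,0.08,0,0,0],[0,0,0.08,0,0,0]]'
```

```text
clock: 30.35
eef_pos: [0.4761, 0.1238, 0.1143]
tool_rot: [-0.701, 0.094, -0.094, 0.701]
ft_force: [-1.8, -0.7, 0.6]
grip_width: 0.032
```

```bash
python3 -m handwheel '[[0,0,0.04,0,0,0],[0,0,0.06,0,0,0],[0,0,0.06,0,0,0],[0,0,0.06,0,0,0],[0,0,0.06,0,0,0]]'
```

```text
clock: 30.98
eef_pos: [0.4765, 0.1252, 0.1143]
tool_rot: [-0.701, 0.094, -0.094, 0.701]
ft_force: [-1.1, -0.6, -0.5]
grip_width: 0.0318
```

```bash
python3 -m handwheel '[[0,0,0.04,0,0,0],[0,0,0.06,0,0,0],[0,0,0.06,0,0,0],[0,0,0.06,0,0,0],[0,0,0.06,0,0,0]]'
```

```text
clock: 31.6
eef_pos: [0.4766, 0.1254, 0.1142]
tool_rot: [0.702, -0.095, 0.095, -0.7]
ft_force: [-2.0, -4.7, 0.8]
grip_width: 0.032
```

The bolt stopped at 5 N, after roughly 30 mm. Releasing and lifting clear.

```bash
python3 -m handwheel '[[0,0,-0.2,0,0,0],[0,0,-0.38,0,0,0],[0,-1.2,-0.38,0,0,0],[0,-2.8,-0.38,0,0,0],[0,-4.5,-0.38,0,0,0]]'; python3 -m handwheel '[[0,-1,-1,0,0,0],[0,-2,-2,0,0,0],[0,-2,-4,0,0,0],[0,-2,-6,0,0,0],[0,-2,-8,0,0,0]]'; python3 -m handwheel '[[0,0,-2,0,0,0],[0,0,-4,0,0,0],[0,0,-4,0,0,0],[0,0,-4,0,0,0],[0,0,-4,0,0,0]]'
python3 - <<'E'
from h import *
for n,(x,y,w,h) in{"top":(160,115,175,150),"side":(195,180,195,190)}.items():
    a=C[n]["color"][y:y+h,x:x+w,::-1]; cv2.imwrite(f"pics/{n}13.png",cv2.resize(cv2.convertScaleAbs(a,alpha=1.7),(w*3,h*3),interpolation=cv2.INTER_CUBIC))
    cv2.imwrite(f"pics/{n}13f.png",C[n]["color"][:,:,::-1])
E
```

```text
clock: 32.22
eef_pos: [0.4745, 0.1176, 0.2279]
tool_rot: [-0.701, 0.094, -0.094, 0.701]
ft_force: [1.2, -0.0, -0.2]
grip_width: 0.0319
clock: 32.85
eef_pos: [0.4215, -0.0766, 0.2773]
tool_rot: [-0.701, 0.093, -0.095, 0.701]
ft_force: [1.2, 0.3, -0.2]
grip_width: 0.0322
clock: 33.48
eef_pos: [0.3955, -0.1708, 0.2769]
tool_rot: [-0.701, 0.094, -0.094, 0.701]
ft_force: [-0.8, -0.5, -0.0]
grip_width: 0.0315
```

View pics/side13.png

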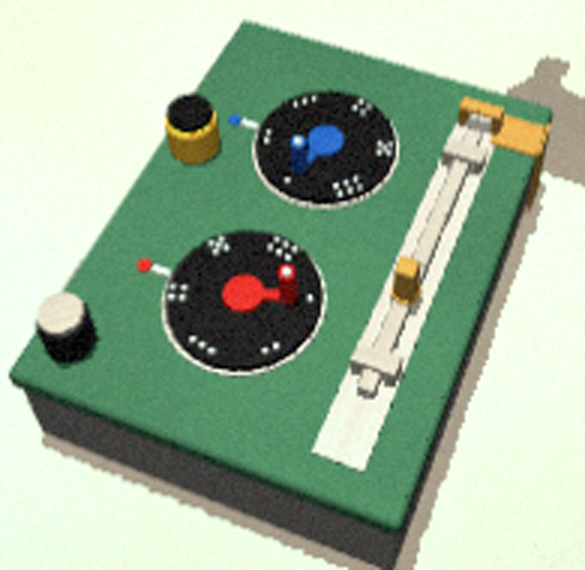

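View pics/top13f.png

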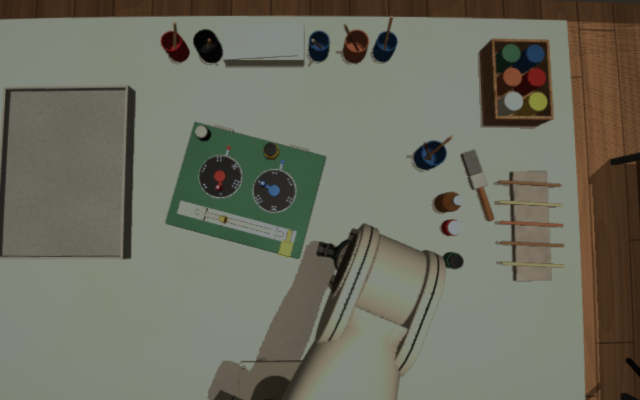

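```bash
python3 - <<'E'
from h import *
s=lambda u,v:(195+(u+.5)/3-.5,180+(v+.5)/3-.5)
print(np.linalg.norm(atz("side",s(407,266),.1325)-atz("side",s(424,230),.1325)))
for k,A,L in(("red",[.5787,.1293],[((177,291),4),((202,345),3),((270,348),2),((218,244),5)]),("blue",[.5421,-.0058],[((267,135),2),((305,100),3),((361,106),4),((384,149),5),((288,180),1)])):
    for p,n in L:
        w=atz("side",s(*p),.0975)[:2]-A; print(k,n,round(float((np.arctan2(w[1],w[0])+.2618+np.pi/3*(n-1))%(2*np.pi)),3))
print(bot.get_obs()["ft_force"].round(1))
E
```

```text
0.030218988100630433
red 4 3.475
red 3 3.502
red 2 3.471
red 5 3.451
blue 2 1.286
blue 3 1.267
blue 4 1.277
blue 5 1.254
blue 1 1.335
[ 0.3 -0.2 -0.1]
```

Bolt drawn about 30 mm. Red is about 3.47 rad, blue about 1.28 rad, both inside their windows. The arm is clear and the pots have not moved. Handing in.

```bash
python3 -c "
from workcell import bot
print(bot.job_done())"
```

```text
the job is handed in; nothing more can be done
None
```

The chest is unlocked and the job is handed in, at about 33.5 s of the 70 s allowed. `job_done` reports no verdict.

**What I did:**
- **Red dial:** I turned it counter-clockwise with open jaws around the post. It stopped dead in its gate with about 6 N at the post.
- **Blue dial:** I turned it clockwise the same way. It stopped dead with about 7 N at the post.
- **Bolt:** I drew it in small steps at about 2 N, past the 1.5 mm block, until it stopped at about 5 N. Then I backed off, lifted and moved the arm clear.

**What the last checks showed:**
- **Bolt:** travel measured from the pictures is 30 mm.
- **Dials:** red stands at about 3.47 rad (window 2.69–3.59) and blue at about 1.28 rad (window 0.597–1.497).
- **Surroundings:** the pots and jars look where they started in the final pictures. I did not measure their positions.
- **Arm:** the wrist force reads about zero.

**What disagreed or was not tested:**
- **Lid height:** the two cameras put the lid corners 2–9 mm low (0.081–0.088 m against 0.090 m). The post tops and the bolt came out closer, within 6 mm.
- **Red reading:** single dot readings for the red dial ran 3.45 to 3.50 rad, which is at the edge of the stated gate band (up to 3.49).
- **Catches:** I did not push either dial backwards to test its catch. The dead stops and the freely moving bolt are what show that both had dropped in.

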